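# Put four microscope objectives back in their own seats

### The arm

A 6-joint arm with a two-finger parallel gripper is mounted at the origin on the work surface. World frame = base frame: x ahead of the robot, y to its left, z up, the work surface at z = 0. Lengths are in m, angles in rad, forces in N, time in s.
With the tool pointing down it reaches from about 0.3 to 0.875 m from the base axis. Payload 6.4 kg.
Tool frame: the origin (TCP) lies at the very end of the fingers, on their centre line; the grasp point (between the pads) lies 19 mm behind it (ctrl.hold_point_z is the distance from the TCP to the grasp point, in m); y points along the fingers, x is the direction in which the jaws open and shut, and the axes are right-handed (so a half turn about y gives the same grasp; the last joint's range is limited). The gripper opens to 85 mm and grips with 20 to 120 N. Pads are 22 mm wide; open, the fingers measure 114 mm over their backs; the gripper's body (76 mm by 85 mm) begins 54 mm behind the grasp point. The pads swing forward as they close: fully open they stand 13 mm farther back than shut.
Start: joints at [-1.516, 0.181, 1.607, -0, 1.354, -0.206], TCP at [0.148, -0.556, 0.231] pointing down, gripper open.
Joint ranges: [-2.99, 2.99], [-0.89, 2.07], [0.3, 2.58], [-1.14, 4.28], [0, 2.63], [-3.12, 3.12]. Speed limits (rad/s): [2.57, 2.57, 3.01, 3.14, 3.14, 3.14].

### API

Orientations are given as a unit quaternion [w, x, y, z].
In Python, from bench import ctrl, imaging gives the robot as it stands.
- The arm moves only by the shell command python3 -m jog 'ROWS'. ROWS is JSON, a list of rows, each a list of 3 entries, a list of its own where there are three numbers: the shift along the tool's x, y, z in cm, then the turn, a rotation vector about the tool's x, y, z in rad, then the finger opening in cm, from 0 to 8.54. A call has 1 to 12 rows; each row shifts and turns the pose as measured when the row begins, along the tool's axes as they then stand; what a row does not reach is not made up. A row lasts 1/12 s, in which the tool goes at most 41.7 mm and 7.16 degrees, less where a joint would pass 70% of its speed; a pose out of reach is approached as far as the arm can. A call is refused whole if a number of a shift passes 4.17 or a number of a turn 0.125, either way. A call with a gripper value outside its range is refused whole. The fingers move at their own pace and stop on an object; the grip force is fixed at half the most. Time passes only in rows, so rows that do not move let the fingers close. It gives the time, the measured TCP pose, the force and the opening at its end, in the units of the state.
- ctrl.get_obs(): the state, without advancing time (a new reading comes with each control period).
- imaging.camera(name): name is "scene" or "side" or "wrist"; returns a dict with "frame" (420x560x3 uint8, red, green, blue), "depth" (420x560 float32, m along the optical axis (not along the pixel's ray), 0 where there is no reading), "K" (3x3 intrinsics, pixels), "R" (3x3) and "t" (3): a world point X has camera coordinates R X + t. Camera axes: x right, y down, z forward; pixel columns grow to the right and rows downward; lengths in m; the calibration is good to about 2 mm. A picture is of the moment at which its call begins.
- ctrl.hand_in(): hands the job in, once; it reports no verdict.
The state is a dict: "time_s": time; "q": joint angles; "dq": joint speeds; "joint_efforts": joint torques, N m; "eef_pos": TCP position; "eef_rot": TCP orientation; "wrist_force": force on the tool from outside, world axes, zero at the start; "torque": the same for the moment, N m; "opening": opening from 0.0 (shut) to 1.0 (fully open).
Only numpy, scipy, OpenCV 4.12 (cv2) and the standard library are available. Lean on these libraries where they do the work, as an engineer would, in place of code of your own. Each camera call takes 0.05 s, during which the arm holds its last target. There are 200 camera calls.

### The job

The four microscope objectives stand in each other's seats. Rearrange them so that the shortest stands in the seat with one stud, the next longer in the seat with two studs, the next in the seat with three and the longest in the seat with four, each upright and fully down in its recess; the empty spare seat is there to help on the way. Keep the objectives upright all the time, and leave the small amber bottle where it stands.

Things in the scene. Friction and masses are not known exactly. Their poses are not given: they have to be found in the camera images.
- objective1: The shortest microscope objective, loose, a bright metal cylinder with black bands, standing upright: 42 mm tall; barrel to 32 mm, then a broad blunt nose with a 19 mm dark front glass. The barrel is 30 mm in diameter from the underside up and is the place to grip. Origin: centre of the underside (mount end); z points up to the nose. About 60 to 250 g. At the start it stands in some numbered seat that is not its own.
- objective2: The second shortest microscope objective, loose, a bright metal cylinder with black bands, standing upright: 52 mm tall; barrel to 36 mm, then a cone ending in a 17 mm face with a 12 mm dark glass. The barrel is 30 mm in diameter from the underside up and is the place to grip. Origin: centre of the underside (mount end); z points up to the nose. About 60 to 250 g. At the start it stands in some numbered seat that is not its own.
- objective3: The second longest microscope objective, loose, a bright metal cylinder with black bands, standing upright: 62 mm tall; barrel to 40 mm, then a cone ending in a 12 mm face with a 7 mm dark glass. The barrel is 30 mm in diameter from the underside up and is the place to grip. Origin: centre of the underside (mount end); z points up to the nose. About 60 to 250 g. At the start it stands in some numbered seat that is not its own.
- objective4: The longest microscope objective, loose, a bright metal cylinder with black bands, standing upright: 74 mm tall; barrel to 44 mm, then a cone ending in a slim 8 mm tip with a 4 mm dark glass. The barrel is 30 mm in diameter from the underside up and is the place to grip. Origin: centre of the underside (mount end); z points up to the nose. About 60 to 250 g. At the start it stands in some numbered seat that is not its own.
- seat1: Seat with one black stud, fixed: white block 64 x 64 mm, 14 mm high, with a round recess 42 mm in diameter, 8 mm deep, at its centre (floor of the recess 6 mm above the bench). Along its +x edge lies a white strip, 8 mm high, 20 mm deep and 16 mm long along y, carrying a row of one black stud (11 mm diameter, top 12 mm above the bench). Origin: centre of the underside, below the middle of the recess, on the bench surface; z up. The place of the shortest objective.
- seat2: Seat with two black studs, fixed: white block 64 x 64 mm, 14 mm high, with a round recess 42 mm in diameter, 8 mm deep, at its centre (floor of the recess 6 mm above the bench). Along its +x edge lies a white strip, 8 mm high, 20 mm deep and 32 mm long along y, carrying a row of two black studs (11 mm diameter, top 12 mm above the bench). Origin: centre of the underside, below the middle of the recess, on the bench surface; z up. The place of the second shortest objective.
- seat3: Seat with three black studs, fixed: white block 64 x 64 mm, 14 mm high, with a round recess 42 mm in diameter, 8 mm deep, at its centre (floor of the recess 6 mm above the bench). Along its +x edge lies a white strip, 8 mm high, 20 mm deep and 48 mm long along y, carrying a row of three black studs (11 mm diameter, top 12 mm above the bench). Origin: centre of the underside, below the middle of the recess, on the bench surface; z up. The place of the second longest objective.
- seat4: Seat with four black studs, fixed: white block 64 x 64 mm, 14 mm high, with a round recess 42 mm in diameter, 8 mm deep, at its centre (floor of the recess 6 mm above the bench). Along its +x edge lies a white strip, 8 mm high, 20 mm deep and 64 mm long along y, carrying a row of four black studs (11 mm diameter, top 12 mm above the bench). Origin: centre of the underside, below the middle of the recess, on the bench surface; z up. The place of the longest objective.
- spare_seat: Spare seat without studs or strip, fixed: the same white block 64 x 64 x 14 mm with the same recess (42 mm diameter, 8 mm deep, floor 6 mm above the bench). Empty at the start. Origin: centre of the underside on the bench surface; z up.
- oil_bottle: Small closed amber bottle, loose, standing among the seats: 26 mm diameter, 70 mm tall. Not to be moved. Origin: centre of the underside; z up.
There are look-alikes about, which are no part of the job. Leave any pink look-alike of the objective1 alone. What is shaped like the objective3 but yellow is not meant.

How it is judged:
At the end, for the whole second after the job is handed in: Each objective stands in its own seat (shortest in one stud, then two, three, longest in four): within 10 mm of the seat's centre, underside less than 9 mm above the bench (the recess floor is at 6 mm), within 0.1 rad of upright, and at rest (horizontal distance between objective1 and seat1 below 0.01 m and z of objective1 in the frame of seat1 below 0.009 m and angle between each of objective1, objective2, objective3, objective4's own z axis and vertical below 0.1 rad and linear speed of each of objective1, objective2, objective3, objective4 below 0.02 m/s and horizontal distance between objective2 and seat2 below 0.01 m and z of objective2 in the frame of seat2 below 0.009 m and horizontal distance between objective3 and seat3 below 0.01 m and z of objective3 in the frame of seat3 below 0.009 m and horizontal distance between objective4 and seat4 below 0.01 m and z of objective4 in the frame of seat4 below 0.009 m); the robot touches nothing.
It fails at once if an objective is tipped more than 0.7 rad from upright (angle between any of objective1, objective2, objective3, objective4's own z axis and vertical above 0.7 rad).
It fails at once if the amber bottle is moved more than 30 mm or tipped more than 0.5 rad (distance of oil_bottle from where it was at the start of the episode above 0.03 m or angle between oil_bottle's own z axis and vertical above 0.5 rad).
It also fails if it takes over 131 s, if anything falls off the work surface, if the arm or the gripper's body presses on something with over 40 N, if the wrist force passes 120 N, or if a joint passes its speed limit or range.

## Working session

There is one attempt and no reset: what is moved stays moved. The work goes in short steps, Python scripts to look and compute and a shell command to move; the robot and the scene stay as the last step left them, time stands still between calls to the robot, and variables do not carry over. Pictures are saved under pics/ and viewed, about 12 in all and at most 16, crops included, and the job is handed in when it is done.

```bash
ls; mkdir -p pics; python3 - <<'E'
from bench import ctrl, imaging
import cv2,numpy as np
o=ctrl.get_obs();print({k:np.round(v,3).tolist() for k,v in o.items()},ctrl.hold_point_z)
for n in("scene","side"):
    c=imaging.camera(n);cv2.imwrite(f"pics/{n}0.png",c["frame"][:,:,::-1])
    np.savez(f"{n}0.npz",**c)
    print(n,(-c["R"].T@c["t"]).round(3),c["R"].round(2).tolist(),c["K"].round(1).tolist())
E
```

```text
pics
{'time_s': 0.0, 'q': [-1.516, 0.182, 1.608, 0.0, 1.354, -0.206], 'dq': [0.002, 0.0, -0.001, 0.001, 0.001, -0.001], 'joint_efforts': [-0.003, -44.488, -35.133, -0.0, 0.009, -0.0], 'eef_pos': [0.148, -0.555, 0.23], 'eef_rot': [0.561, -0.56, 0.431, -0.43], 'wrist_force': [0.16, -0.26, 0.848], 'torque': [0.021, -0.008, -0.061], 'opening': 1.001} 0.0187
scene [ 0.959 -0.64   0.811] [[0.84, 0.54, 0.01], [0.38, -0.58, -0.72], [-0.38, 0.61, -0.69]] [[517.8, 0.0, 285.9], [0.0, 517.8, 206.9], [0.0, 0.0, 1.0]]
side [0.116 0.716 0.891] [[-0.86, -0.51, -0.0], [-0.38, 0.64, -0.67], [0.35, -0.58, -0.74]] [[537.1, 0.0, 280.6], [0.0, 537.1, 209.6], [0.0, 0.0, 1.0]]
```

View pics/scene0.png

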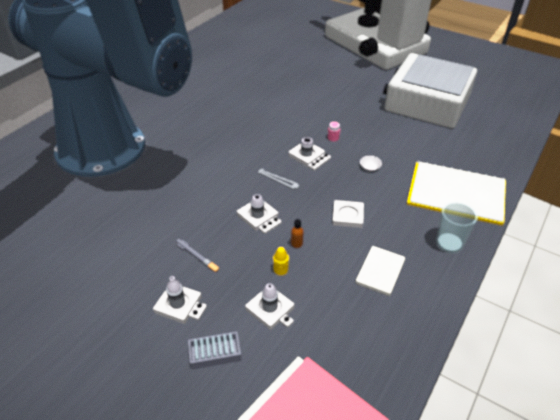

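View pics/side0.png

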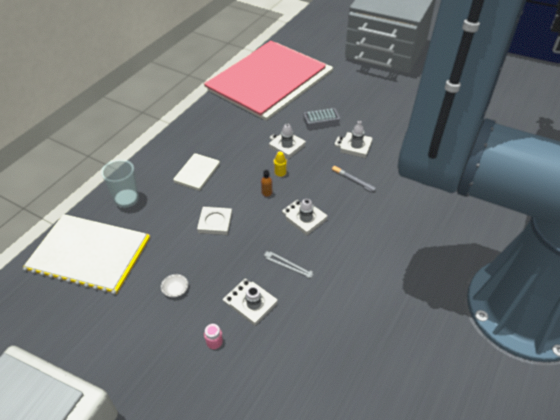

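Scene view: seats with 1 stud (270,304), 2 (178,300), 3 (258,212) and 4 (307,153), each holding an objective. The spare is at (348,213), the bottle at (297,234), the yellow decoy at (281,261) and the pink one at (334,131). The tool's y axis points down. Now measuring.

```bash
cat > h.py <<'E'
import numpy as np,cv2
def cloud(c):
    v,u=np.indices(c["depth"].shape);d=c["depth"]
    P=np.stack([u,v,np.ones_like(u)],-1)@np.linalg.inv(c["K"]).T*d[...,None]
    P=(P-c["t"])@c["R"]; P[d<=0]=np.nan
    return P
def ray(c,u,v,z):
    d=c["R"].T@np.linalg.inv(c["K"])@np.array([u,v,1.]);o=-c["R"].T@c["t"]
    return o+d*(z-o[2])/d[2]
E
python3 - <<'E'
from h import *
cs={n:dict(np.load(f"{n}0.npz")) for n in("scene","side")}
bx={"scene":[("s1",270,304),("s2",178,300),("s3",258,212),("s4",307,153),("spare",348,213)],
"side":[("s1",287,140),("s2",356,142),("s3",305,213),("s4",250,298),("spare",215,220)]}
for n,c in cs.items():
    P=cloud(c);hsv=cv2.cvtColor(c["frame"],cv2.COLOR_RGB2HSV)
    for k,u,v in bx[n]:
        w=np.zeros(P.shape[:2],bool);w[v-45:v+40,u-40:u+40]=1
        # block top surface: bright, low-saturation, z near 14mm
        m=w&(hsv[...,2]>170)&(hsv[...,1]<60)&(abs(P[...,2]-.014)<.006)
        p=ray(c,u,v,.014)
        m&=(np.hypot(P[...,0]-p[0],P[...,1]-p[1])<.06)
        r=cv2.minAreaRect((P[m][:,:2]*1000).astype(np.float32))
        t=w&(P[...,2]>.024)&(np.hypot(P[...,0]-p[0],P[...,1]-p[1])<.04)
        q=P[t]
        print(n,k,"rect mm",np.round(r[0]),np.round(r[1]),round(r[2]),end=' ')
        if len(q): 
            top=q[q[:,2]>q[:,2].max()-.006]
            print("n",len(q),"zmax",q[:,2].max().round(4),"top xy",top[:,:2].mean(0).round(4),"bbox",(q.min(0)*1000).round(),(q.max(0)*1000).round())
        else: print()
    for k,lo,hi in(("bottle",(3,150,60),(16,255,255)),("yellow",(20,150,100),(32,255,255)),("pink",(150,80,100),(178,255,255))):
        m=(cv2.inRange(hsv,lo,hi)>0)&(P[...,2]>.02)&(P[...,2]<.09)&(P[...,0]>.2)&(P[...,0]<.9)
        if m.sum()>5: print(n,k,m.sum(),np.median(P[m],0).round(3),P[m][:,2].max().round(3))
E
```

```text
scene s1 rect mm [ 643. -176.] [66. 85.] 81 n 321 zmax 0.0704 top xy [ 0.6339 -0.1749] bbox [ 620. -189.   24.] [ 648. -161.   70.]
scene s2 rect mm [ 493. -259.] [86. 66.] 11 n 355 zmax 0.0834 top xy [ 0.4833 -0.2606] bbox [ 467. -276.   24.] [ 499. -246.   83.]
scene s3 rect mm [483.  12.] [67. 85.] 74 n 214 zmax 0.0618 top xy [0.4749 0.014 ] bbox [460.  -1.  24.] [490.  27.  62.]
scene s4 rect mm [463. 259.] [71. 88.] 79 n 152 zmax 0.052 top xy [0.4537 0.2581] bbox [441. 241.  24.] [468. 273.  52.]
scene spare rect mm [641. 124.] [64. 68.] 25 
scene bottle 175 [ 0.597 -0.016  0.039] 0.059
scene yellow 262 [ 0.605 -0.092  0.043] 0.065
scene pink 4129 [ 0.791 -0.284  0.022] 0.045
side s1 rect mm [ 641. -174.] [69. 86.] 82 n 187 zmax 0.0709 top xy [ 0.6326 -0.1708] bbox [ 618. -184.   25.] [ 649. -154.   71.]
side s2 rect mm [ 493. -259.] [83. 73.] 11 n 209 zmax 0.0805 top xy [ 0.4822 -0.2574] bbox [ 468. -274.   24.] [ 499. -241.   80.]
side s3 rect mm [482.  14.] [66. 84.] 76 n 205 zmax 0.0596 top xy [0.4734 0.0185] bbox [458.   5.  24.] [489.  33.  60.]
side s4 rect mm [462. 259.] [65. 84.] 81 n 245 zmax 0.0508 top xy [0.4528 0.2617] bbox [438. 248.  24.] [468. 277.  51.]
side spare rect mm [641. 127.] [65. 70.] 26 
side bottle 108 [0.585 0.    0.04 ] 0.057
side yellow 180 [ 0.595 -0.075  0.041] 0.064
side pink 2869 [ 0.807 -0.381  0.022] 0.034
```

```bash
python3 - <<'E'
import cv2,numpy as np
a=cv2.imread("pics/scene0.png");t=[]
for u,v in((270,295),(178,292),(258,205),(307,146)):
    t.append(cv2.resize(a[v-38:v+38,u-50:u+50],None,fx=4,fy=4,interpolation=cv2.INTER_CUBIC)[:300,:400])
cv2.imwrite("pics/crop1.png",np.vstack([np.hstack(t[:2]),np.hstack(t[2:])]))
E
```

```text
(no output)
```

View pics/crop1.png

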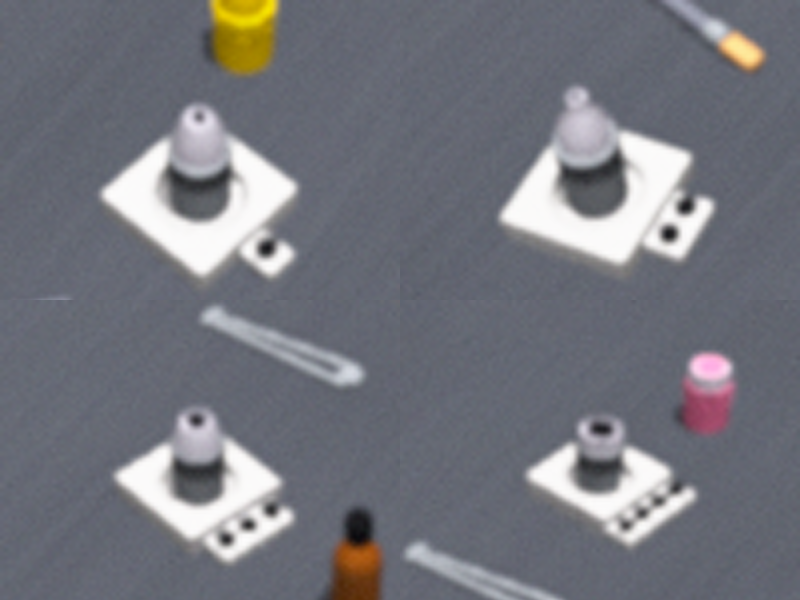

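Contents by height above the bench (less the 6 mm recess floor):

| Seat | Top height (mm) | Objective |
|---|---|---|
| Seat 1 | 70 | obj3 |
| Seat 2 | 82 | obj4 |
| Seat 3 | 60 | obj2 |
| Seat 4 | 51 | obj1 |

The yellow lookalike (281,261) and the pink one (334,131) stand outside the seats and differ in colour, so they stay put.

Plan: obj3→spare, obj1→s1, obj4→s4, obj2→s2, obj3→s3.

```bash
cat > d.py <<'E'
import sys,numpy as np
from bench import ctrl
from scipy.spatial.transform import Rotation as Ro
S=dict(s1=(.633,-.174),s2=(.483,-.260),s3=(.473,.016),s4=(.453,.260),sp=(.641,.1255))
o=ctrl.get_obs();p=np.array(o["eef_pos"]);q=o["eef_rot"];R=Ro.from_quat([q[1],q[2],q[3],q[0]])
down=R.apply([0,1,0]);g=np.cross(down,[0,0,-1])
print("t",round(o["time_s"],2),"tcp",p.round(4),"F",np.round(o["wrist_force"],1),"open_mm",round(o["opening"]*85,1),"level turn",R.inv().apply(g).round(3))
for a in sys.argv[1:]:
    k,z=a.split(",");z=float(z);xy=S[k]
    print(a,"shift cm",(R.inv().apply(np.array([*xy,z])-p)*100).round(2))
E
python3 - <<'E'
from h import *
c=dict(np.load("scene0.npz"));print("pink",ray(c,334,131,.02).round(3),"bottle",ray(c,297,238,.03).round(3))
c=dict(np.load("side0.npz"));print("pink",ray(c,213,336,.02).round(3),"bottle",ray(c,266,186,.03).round(3))
E
python3 d.py s1,.2
python3 -m jog '[[[-1,-0.2,2],[0,0,0],8.5],[[-1.6,-0.2,3.8],[0,0,0],7],[[-1.6,0,3.8],[0,0,0],7]]'; python3 d.py s1,.2
```

```text
pink [0.475 0.365 0.02 ] bottle [ 0.597 -0.017  0.03 ]
pink [0.473 0.364 0.02 ] bottle [ 0.587 -0.001  0.03 ]
t 0.1 tcp [ 0.1482 -0.555   0.2305] F [1.1 0.4 0.2] open_mm 85.2 level turn [-0.    -0.    -0.002]
s1,.2 shift cm [-24.31   3.1   56.66]
time_s: 0.35
eef_pos: [0.2262, -0.4919, 0.2327]
eef_rot: [0.559, -0.558, 0.435, -0.432]
wrist_force: [-0.2, -0.3, -0.0]
opening: 0.821
t 0.35 tcp [ 0.2262 -0.4919  0.2327] F [-0.2 -0.3 -0. ] open_mm 69.8 level turn [ 0.002 -0.    -0.003]
s1,.2 shift cm [-20.71   3.24  47.29]
```

```bash
python3 -m jog '[[[-1.6,0.25,3.6],[0,0,0],7],[[-1.6,0.25,3.6],[0,0,0],7],[[-1.6,0.25,3.6],[0,0,0],7],[[-1.6,0.25,3.6],[0,0,0],7],[[-1.6,0.25,3.6],[0,0,0],7],[[-1.6,0.25,3.6],[0,0,0],7],[[-1.6,0.25,3.6],[0,0,0],7],[[-1.6,0.25,3.6],[0,0,0],7],[[-1.6,0.25,3.6],[0,0,0],7],[[-1.6,0.25,3.6],[0,0,0],7],[[-1.6,0.25,3.6],[0,0,0],7],[[-1,0.25,2.5],[0,0,0],7]]' >/dev/null; python3 d.py s1,.12
```

```text
t 1.35 tcp [ 0.6023 -0.1878  0.1978] F [-0.1  0.3  0.5] open_mm 69.7 level turn [ 0.004  0.    -0.007]
s1,.12 shift cm [-0.53  7.77  3.34]
```

Now take a closer look with the wrist camera above seat 1.

```bash
python3 -m jog '[[[-0.4,1,2.2],[0.004,0,-0.007],7],[[-0.1,1.5,1],[0,0,0],7],[[0,0,0],[0,0,0],7]]' >/dev/null; python3 d.py s1,.12; python3 - <<'E'
from bench import imaging
from h import *
c=imaging.camera("wrist");cv2.imwrite("pics/w1.png",c["frame"][:,:,::-1]);P=cloud(c)
for k,(x,y) in dict(s1=(.633,-.174)).items():
    m=(np.hypot(P[...,0]-x,P[...,1]-y)<.035)&(P[...,2]<.09)
    for lo,hi in((.018,.05),(.062,.09)):
        q=P[m&(P[...,2]>lo)&(P[...,2]<hi)]
        if len(q):print(len(q),q.min(0).round(4),q.max(0).round(4),q.mean(0).round(4))
E
```

```text
t 1.6 tcp [ 0.637  -0.1677  0.17  ] F [-1.1  0.3 -0.7] open_mm 69.4 level turn [-0.001 -0.    -0.002]
s1,.12 shift cm [ 0.52  5.   -0.54]
483 [ 0.6201 -0.187   0.0184] [ 0.6486 -0.1567  0.05  ] [ 0.6414 -0.1694  0.0406]
365 [ 0.6256 -0.1802  0.062 ] [ 0.642  -0.1634  0.0693] [ 0.6347 -0.1714  0.066 ]
```

View pics/w1.png

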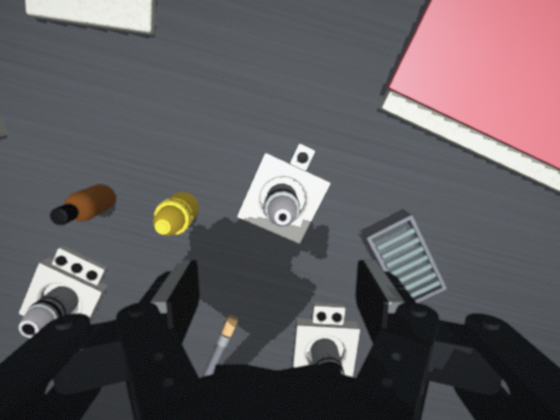

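The wrist view shows the one-stud seat at (285,197) with obj3 at (283,210). The depth puts it at (.634,-.172), within 2 mm of the first estimate. Descending.

```bash
sed -i 's/s1=(.633,-.174)/s1=(.6335,-.1725)/' d.py; python3 -m jog '[[[0.5,2,-0.3],[0,0,0],7],[[0.1,2.5,-0.1],[0,0,0],7],[[0,2.5,0],[0,0,0],7],[[0,2.0,0],[0,0,0],7],[[0,0,0],[0,0,0],7]]' >/dev/null; python3 d.py s1,.018
```

```text
t 2.07 tcp [ 0.6339 -0.1792  0.0837] F [-1.1  0.5  0.6] open_mm 69.9 level turn [-0.004  0.     0.003]
s1,.018 shift cm [-0.68  6.57  0.1 ]
```

```bash
python3 -m jog '[[[-0.5,1.5,0.1],[0,0,0],7],[[0,2,0],[0,0,0],7],[[0,1.5,0],[0,0,0],7],[[0,0.3,0],[0,0,0],7],[[0,0,0],[0,0,0],7]]' >/dev/null; python3 d.py s1,.018
```

```text
t 2.48 tcp [ 0.634  -0.1792  0.0356] F [-0.1 -0.5  0.3] open_mm 69.9 level turn [-0.007  0.     0.007]
s1,.018 shift cm [-0.67  1.75  0.1 ]
```

```bash
python3 -m jog '[[[-0.4,0.6,0],[-0.007,0,0.007],7],[[-0.4,0.8,0],[0,0,0],7],[[-0.2,0.6,0],[0,0,0],7],[[0,0.2,0],[0,0,0],7],[[0,0,0],[0,0,0],7]]' >/dev/null; python3 d.py s1,.018
```

```text
t 2.9 tcp [ 0.6337 -0.1702  0.0162] F [ 0.2 -0.3  0.1] open_mm 69.6 level turn [-0.004  0.     0.003]
s1,.018 shift cm [ 0.22 -0.18 -0.08]
```

```bash
python3 -m jog '[[[0.2,-0.2,0],[0,0,0],5],[[0.1,0,0],[0,0,0],3.5],[[0,0,0],[0,0,0],2],[[0,0,0],[0,0,0],2],[[0,0,0],[0,0,0],2],[[0,0,0],[0,0,0],2],[[0,0,0],[0,0,0],2],[[0,0,0],[0,0,0],2],[[0,0,0],[0,0,0],2]]' >/dev/null; python3 d.py s1,.018 sp,.13
python3 -m jog '[[[0,-1,0],[0,0,0],2],[[0,-2,0],[0,0,0],2],[[0,-2,0],[0,0,0],2],[[0,-2,0],[0,0,0],2],[[0,-2,0],[0,0,0],2],[[0,-2,0],[0,0,0],2],[[0,-1,0],[0,0,0],2],[[0,0,0],[0,0,0],2]]' >/dev/null; python3 d.py s1,.018 sp,.13
```

```text
t 3.65 tcp [ 0.635  -0.1735  0.0192] F [ 0.2  0.6 -0.5] open_mm 28.5 level turn [-0.005 -0.     0.004]
s1,.018 shift cm [-0.14  0.12 -0.12]
sp,.13 shift cm [-28.8  -11.15   7.99]
t 4.32 tcp [ 0.6324 -0.1723  0.1457] F [ 0.5 -0.3 -1.6] open_mm 28.0 level turn [-0.001  0.     0.001]
s1,.018 shift cm [ 0.04 12.77  0.09]
sp,.13 shift cm [-28.65   1.57   8.16]
```

```bash
python3 -m jog '[[[-1,0,0.3],[0,0,0],2],[[-2,0,0.6],[0,0,0],2],[[-2.5,0,0.7],[0,0,0],2],[[-2.8,0,0.8],[0,0,0],2],[[-2.8,0,0.8],[0,0,0],2],[[-2.8,0,0.8],[0,0,0],2],[[-2.8,0,0.8],[0,0,0],2],[[-2.8,0,0.8],[0,0,0],2],[[-2.8,0,0.8],[0,0,0],2],[[-2.5,0,0.7],[0,0,0],2],[[-2,0,0.6],[0,0,0],2],[[-1,0,0.3],[0,0,0],2]]' >/dev/null; python3 d.py sp,.13
```

```text
t 5.32 tcp [0.6313 0.1348 0.129 ] F [-0.4 -1.  -1.2] open_mm 28.5 level turn [ 0.02  -0.    -0.009]
sp,.13 shift cm [ 1.14 -0.12  0.71]
```

```bash
python3 -m jog '[[[0.5,1,0.3],[0.01,0,-0.005],2],[[0.4,2,0.25],[0.01,0,-0.004],2],[[0.3,2,0.2],[0,0,0],2],[[0,1.5,0],[0,0,0],2],[[0,0.5,0],[0,0,0],2],[[0,0,0],[0,0,0],2]]' >/dev/null; python3 d.py sp,.02
```

```text
t 5.82 tcp [0.6362 0.1308 0.0502] F [-0.5  0.  -0.7] open_mm 28.5 level turn [ 0.008 -0.    -0.002]
sp,.02 shift cm [0.64 3.01 0.36]
```

```bash
python3 -m jog '[[[0.4,0.3,0.25],[0.005,0,0],2],[[0.4,0.3,0.2],[0.003,0,0],2],[[0.2,0.2,0.1],[0,0,0],2],[[0,0.1,0],[0,0,0],2],[[0,0,0],[0,0,0],2]]' >/dev/null; python3 d.py sp,.02
```

```text
t 6.23 tcp [0.6455 0.1209 0.0419] F [ 0.7  0.3 -0.6] open_mm 27.9 level turn [-0.003  0.    -0.001]
sp,.02 shift cm [-0.56  2.19 -0.33]
```

```bash
python3 -m jog '[[[-0.25,0,-0.15],[0,0,0],2],[[-0.25,0.1,-0.15],[0,0,0],2],[[0,0.1,0],[0,0,0],2],[[0,0,0],[0,0,0],2]]' >/dev/null; python3 d.py sp,.02
```

```text
t 6.57 tcp [0.6423 0.1253 0.0417] F [-0.5 -0.3  0.1] open_mm 28.1 level turn [-0.006 -0.    -0.001]
sp,.02 shift cm [-0.05  2.17 -0.14]
```

```bash
python3 -m jog '[[[0,0.4,0],[0,0,0],2],[[0,0.6,0],[0,0,0],2],[[0,0.6,0],[0,0,0],2],[[0,0.4,0],[0,0,0],2],[[0,0.1,0],[0,0,0],2],[[0,0,0],[0,0,0],2]]' >/dev/null; python3 d.py sp,.02
```

```text
t 7.07 tcp [0.6426 0.1259 0.0191] F [-2.2 -0.1  8.1] open_mm 28.5 level turn [-0.006 -0.    -0.   ]
sp,.02 shift cm [ 0.   -0.09 -0.17]
```

```bash
python3 -m jog '[[[0,0,0],[0,0,0],4],[[0,0,0],[0,0,0],6],[[0,0,0],[0,0,0],7],[[0,0,0],[0,0,0],7],[[0,-1,0],[0,0,0],7],[[0,-2,0],[0,0,0],7],[[0,-2.5,0],[0,0,0],7],[[0,-2.5,0],[0,0,0],7],[[0,-2,0],[0,0,0],7],[[0,-1,0],[0,0,0],7],[[0,0,0],[0,0,0],7]]' >/dev/null; python3 d.py s4,.12
```

```text
t 7.98 tcp [0.6416 0.1255 0.1365] F [ 1.2 -0.9 -0.7] open_mm 69.6 level turn [-0.006  0.    -0.001]
s4,.12 shift cm [-17.68   1.58 -14.98]
```

```bash
python3 -m jog '[[[-1.2,0,-1],[0,0,0],7],[[-2.2,0,-1.9],[0,0,0],7],[[-2.8,0.2,-2.4],[0,0,0],7],[[-2.8,0.2,-2.4],[0,0,0],7],[[-2.8,0.2,-2.4],[0,0,0],7],[[-2.2,0.2,-1.9],[0,0,0],7],[[-1.7,0,-1.4],[0,0,0],7],[[-0.7,0,-0.6],[0,0,0],7],[[0,0,0],[0,0,0],7],[[0,0,0],[0,0,0],7]]' >/dev/null; python3 d.py s4,.05
python3 - <<'E'
from bench import imaging
from h import *
for n,pts in (("scene",[("obj3@sp",.641,.1255)]),("wrist",[("obj1@s4",.453,.26)])):
  c=imaging.camera(n);P=cloud(c);cv2.imwrite(f"pics/{n}2.png",c["frame"][:,:,::-1])
  for k,x,y in pts:
    m=(np.hypot(P[...,0]-x,P[...,1]-y)<.03)&(P[...,2]<.09)&(P[...,2]>.02)
    q=P[m]
    if len(q): 
        q2=q[q[:,2]>q[:,2].max()-.008];print(k,len(q),q[:,2].max().round(4),((q2.min(0)+q2.max(0))/2).round(4))
E
```

```text
t 8.82 tcp [0.4568 0.2514 0.1211] F [ 0.2 -1.   0.4] open_mm 69.9 level turn [-0.003  0.     0.001]
s4,.05 shift cm [-0.93  7.11 -0.18]
obj3@sp 259 0.0722 [0.6405 0.1224 0.0683]
obj1@s4 1562 0.0506 [0.4544 0.2613 0.0466]
```

obj3 is seated in the spare: its top is at 72 mm against an expected 68, the same bias this camera gave at seat 1. Next is obj1 at (.454,.261).

```bash
python3 -m jog '[[[-0.45,1,-0.1],[0,0,0],7],[[-0.45,2,0],[0,0,0],7],[[0,2,0],[0,0,0],7],[[0,1,0],[0,0,0],7],[[0,0.3,0],[0,0,0],7],[[0,0,0],[0,0,0],7]]' >/dev/null; python3 d.py s4,.017
```

```text
t 9.42 tcp [0.4618 0.257  0.0549] F [-0.6 -1.2  0.9] open_mm 69.9 level turn [-0.008 -0.     0.002]
s4,.017 shift cm [-0.51  3.78 -0.81]
```

```bash
python3 -m jog '[[[-0.2,0.4,-0.35],[-0.007,0,0.002],7],[[-0.25,0.9,-0.35],[0,0,0],7],[[0,1,0],[0,0,0],7],[[0,0.8,0],[0,0,0],7],[[0,0.3,0],[0,0,0],7],[[0,0,0],[0,0,0],7]]' >/dev/null; python3 d.py s4,.017
```

```text
t 9.92 tcp [0.4553 0.26   0.0193] F [-0.7 -0.3  1.2] open_mm 69.5 level turn [-0.004  0.    -0.001]
s4,.017 shift cm [-0.05  0.23 -0.23]
```

```bash
python3 -m jog '[[[0,0.15,-0.1],[0,0,0],5],[[0,0.1,-0.1],[0,0,0],3.5],[[0,0,0],[0,0,0],2],[[0,0,0],[0,0,0],2],[[0,0,0],[0,0,0],2],[[0,0,0],[0,0,0],2],[[0,0,0],[0,0,0],2],[[0,0,0],[0,0,0],2],[[0,0,0],[0,0,0],2]]' >/dev/null; python3 d.py s4,.018
python3 -m jog '[[[0,-1,0],[0,0,0],2],[[0,-2,0],[0,0,0],2],[[0,-2,0],[0,0,0],2],[[0,-2,0],[0,0,0],2],[[0,-2,0],[0,0,0],2],[[0,-2,0],[0,0,0],2],[[0,-1,0],[0,0,0],2],[[0,0,0],[0,0,0],2]]' >/dev/null; python3 d.py s1,.14
```

```text
t 10.67 tcp [0.454  0.2598 0.0176] F [ 0.3  0.5 -0. ] open_mm 27.9 level turn [-0.006  0.    -0.001]
s4,.018 shift cm [-0.04 -0.04 -0.09]
t 11.33 tcp [0.4517 0.2591 0.1455] F [ 0.1  0.5 -1. ] open_mm 28.0 level turn [-0.003  0.    -0.   ]
s1,.14 shift cm [46.2   0.56  7.65]
```

```bash
python3 -m jog '[[[1.2,0,0.2],[0,0,0],2],[[2.4,0,0.4],[0,0,0],2],[[3.2,0,0.5],[0,0,0],2],[[3.8,0,0.6],[0,0,0],2],[[3.8,0,0.6],[0,0,0],2],[[3.8,0,0.6],[0,0,0],2],[[3.8,0,0.6],[0,0,0],2],[[3.8,0,0.6],[0,0,0],2],[[3.8,0,0.6],[0,0,0],2],[[3.5,0,0.6],[0,0,0],2],[[3,0,0.5],[0,0,0],2],[[2.4,0,0.4],[0,0,0],2]]' >/dev/null; python3 d.py s1,.14;  python3 -m jog '[[[1.6,0,0.2],[0,0,0],2],[[0.9,0,0.1],[0,0,0],2],[[0,0,0],[0,0,0],2],[[0,0,0],[0,0,0],2]]' >/dev/null; python3 d.py s1,.04
```

```text
t 12.33 tcp [ 0.5986 -0.1205  0.1292] F [-0.7  0.2 -1. ] open_mm 27.8 level turn [ 0.015  0.    -0.008]
s1,.14 shift cm [ 5.88 -1.17  2.11]
t 12.67 tcp [ 0.6048 -0.1538  0.1219] F [-0.4 -0.2 -1.2] open_mm 27.9 level turn [ 0.023 -0.    -0.012]
s1,.04 shift cm [2.59 8.1  2.54]
```

```bash
python3 -m jog '[[[0.8,0.5,0.7],[0.008,0,-0.004],2],[[0.9,1,0.9],[0.008,0,-0.004],2],[[0.7,1.5,0.7],[0.006,0,-0.003],2],[[0.1,2,0.1],[0,0,0],2],[[0,1.5,0],[0,0,0],2],[[0,0.7,0],[0,0,0],2],[[0,0,0],[0,0,0],2],[[0,0,0],[0,0,0],2]]' >/dev/null; python3 d.py s1,.019
```

```text
t 13.33 tcp [ 0.6352 -0.165   0.0439] F [ 0.2  0.2 -0.3] open_mm 27.8 level turn [-0.001  0.    -0.002]
s1,.019 shift cm [ 0.69  2.49 -0.35]
```

```bash
python3 -m jog '[[[0.3,0,-0.15],[0,0,0],2],[[0.35,0.1,-0.15],[0,0,0],2],[[0,0.1,0],[0,0,0],2],[[0,0,0],[0,0,0],2]]' >/dev/null; python3 d.py s1,.019
```

```text
t 13.67 tcp [ 0.6354 -0.1722  0.0448] F [0.6 0.6 0. ] open_mm 28.1 level turn [-0.005  0.     0.001]
s1,.019 shift cm [-0.02  2.58 -0.21]
```

```bash
python3 -m jog '[[[0,0.5,-0.1],[0,0,0],2],[[0,0.7,-0.1],[0,0,0],2],[[0,0.7,0],[0,0,0],2],[[0,0.5,0],[0,0,0],2],[[0,0.2,0],[0,0,0],2],[[0,0,0],[0,0,0],2]]' >/dev/null; python3 d.py s1,.018
```

```text
t 14.17 tcp [ 0.6341 -0.1737  0.0175] F [-0.5 -0.3 -0.9] open_mm 27.3 level turn [-0.007 -0.     0.002]
s1,.018 shift cm [-0.13 -0.05 -0.03]
```

```bash
python3 -m jog '[[[0,0.05,0],[0,0,0],2],[[0,0,0],[0,0,0],4],[[0,0,0],[0,0,0],6],[[0,0,0],[0,0,0],7],[[0,0,0],[0,0,0],7],[[0,-1,0],[0,0,0],7],[[0,-2,0],[0,0,0],7],[[0,-2.5,0],[0,0,0],7],[[0,-2.5,0],[0,0,0],7],[[0,-2.2,0],[0,0,0],7],[[0,-1.2,0],[0,0,0],7],[[0,0,0],[0,0,0],7]]' >/dev/null; python3 d.py s2,.13
```

```text
t 15.17 tcp [ 0.6333 -0.1733  0.1393] F [-0.3  0.1 -0.2] open_mm 69.8 level turn [-0.006 -0.     0.002]
s2,.13 shift cm [  4.73   0.84 -16.7 ]
```

```bash
python3 -m jog '[[[0.3,0,-1],[0,0,0],7],[[0.6,0,-2],[0,0,0],7],[[0.7,0,-2.6],[0,0,0],7],[[0.7,0,-2.6],[0,0,0],7],[[0.7,0,-2.6],[0,0,0],7],[[0.6,0,-2.1],[0,0,0],7],[[0.5,0,-1.6],[0,0,0],7],[[0.3,0,-0.8],[0,0,0],7],[[0,0,0],[0,0,0],7],[[0,0,0],[0,0,0],7]]' >/dev/null; python3 d.py s2,.05
python3 - <<'E'
from bench import imaging
from h import *
for n,pts in (("side",[("obj1@s1",.6335,-.1725)]),("wrist",[("obj4@s2",.483,-.26)])):
  c=imaging.camera(n);P=cloud(c);cv2.imwrite(f"pics/{n}3.png",c["frame"][:,:,::-1])
  for k,x,y in pts:
    m=(np.hypot(P[...,0]-x,P[...,1]-y)<.03)&(P[...,2]<.09)&(P[...,2]>.02)
    q=P[m]
    if len(q): 
        q2=q[q[:,2]>q[:,2].max()-.008];print(k,len(q),q[:,2].max().round(4),((q2.min(0)+q2.max(0))/2).round(4))
E
```

```text
t 16.0 tcp [ 0.4806 -0.2536  0.1272] F [-0.4  0.2 -0.7] open_mm 70.0 level turn [ 0.003 -0.    -0.009]
s2,.05 shift cm [0.75 7.72 0.1 ]
obj1@s1 159 0.0511 [ 0.6349 -0.1718  0.0473]
obj4@s2 1731 0.0812 [ 0.4834 -0.2586  0.0773]
```

```bash
python3 -m jog '[[[0.3,0,0.05],[0.002,0,-0.005],7],[[0.35,0,0.05],[0,0,-0.003],7],[[0,0.8,0],[0,0,0],7],[[0,2,0],[0,0,0],7],[[0,2,0],[0,0,0],7],[[0,1.5,0],[0,0,0],7],[[0,0.5,0],[0,0,0],7],[[0,0,0],[0,0,0],7]]' >/dev/null; python3 d.py s2,.022
```

```text
t 16.77 tcp [ 0.4899 -0.2586  0.0562] F [-0.7 -0.4  0.3] open_mm 69.4 level turn [-0.003  0.     0.004]
s2,.022 shift cm [-0.05  3.42 -0.72]
```

```bash
python3 -m jog '[[[0,0.5,-0.3],[0,0,0],7],[[0,0.9,-0.35],[0,0,0],7],[[0,0.9,-0.1],[0,0,0],7],[[0,0.7,0],[0,0,0],7],[[0,0.2,0],[0,0,0],7],[[0,0,0],[0,0,0],7]]' >/dev/null; python3 d.py s2,.021
```

```text
t 17.27 tcp [ 0.4835 -0.2615  0.0228] F [-0.   0.6  0.2] open_mm 69.3 level turn [-0.005 -0.     0.007]
s2,.021 shift cm [-0.16  0.17 -0.01]
```

```bash
python3 -m jog '[[[-0.1,0.1,0],[0,0,0],5],[[0,0.1,0],[0,0,0],3.5],[[0,0,0],[0,0,0],2],[[0,0,0],[0,0,0],2],[[0,0,0],[0,0,0],2],[[0,0,0],[0,0,0],2],[[0,0,0],[0,0,0],2],[[0,0,0],[0,0,0],2],[[0,0,0],[0,0,0],2]]' >/dev/null; python3 d.py s2,.018
python3 -m jog '[[[0,-1,0],[0,0,0],2],[[0,-2,0],[0,0,0],2],[[0,-2,0],[0,0,0],2],[[0,-2,0],[0,0,0],2],[[0,-2,0],[0,0,0],2],[[0,-2,0],[0,0,0],2],[[0,-1,0],[0,0,0],2],[[0,0,0],[0,0,0],2]]' >/dev/null; python3 d.py s4,.14
```

```text
t 18.02 tcp [ 0.4837 -0.2607  0.0214] F [-0.3 -0.1 -2.6] open_mm 28.3 level turn [-0.006 -0.     0.008]
s2,.018 shift cm [-0.09  0.34 -0.05]
t 18.68 tcp [ 0.4813 -0.2587  0.1489] F [-0.2 -0.2 -1.4] open_mm 28.5 level turn [-0.004  0.     0.004]
s4,.14 shift cm [-50.9    0.7   10.43]
```

```bash
python3 -m jog '[[[-1.2,0,0.2],[0,0,0],2],[[-2.4,0,0.5],[0,0,0],2],[[-3.2,-0.1,0.7],[0,0,0],2],[[-3.8,-0.1,0.8],[0,0,0],2],[[-3.8,-0.1,0.8],[0,0,0],2],[[-3.8,-0.1,0.8],[0,0,0],2],[[-3.8,-0.1,0.8],[0,0,0],2],[[-3.8,-0.1,0.8],[0,0,0],2],[[-3.8,0,0.8],[0,0,0],2],[[-3.8,0,0.8],[0,0,0],2],[[-3.5,0,0.7],[0,0,0],2],[[-3,0,0.6],[0,0,0],2]]' >/dev/null; python3 d.py s4,.14
```

```text
t 19.68 tcp [0.4476 0.1675 0.1408] F [ 0.3 -0.4 -1.8] open_mm 28.5 level turn [ 0.013 -0.    -0.003]
s4,.14 shift cm [-8.85  0.08  2.76]
```

```bash
python3 -m jog '[[[-2,0,0.5],[0.004,0,0],2],[[-1.8,0,0.5],[0.004,0,0],2],[[-1.2,0,0.5],[0.004,0,0],2],[[-0.6,0.4,0.5],[0,0,0],2],[[0,1,0.2],[0,0,0],2],[[0,2,0],[0,0,0],2],[[0,2,0],[0,0,0],2],[[0,1.5,0],[0,0,0],2],[[0,0.5,0],[0,0,0],2],[[0,0,0],[0,0,0],2]]' >/dev/null; python3 d.py s4,.022
```

```text
t 20.52 tcp [0.4399 0.236  0.0503] F [ 0.  -0.1 -1.5] open_mm 28.2 level turn [ 0.021 -0.    -0.006]
s4,.022 shift cm [-1.97  2.8   1.93]
```

```bash
python3 -m jog '[[[-0.5,0,0.5],[0.007,0,-0.002],2],[[-0.5,0,0.5],[0.007,0,-0.002],2],[[-0.5,0,0.5],[0.007,0,-0.002],2],[[-0.3,0,0.3],[0,0,0],2],[[0,0,0],[0,0,0],2],[[0,0,0],[0,0,0],2]]' >/dev/null; python3 d.py s4,.022
```

```text
t 21.02 tcp [0.4561 0.2599 0.052 ] F [ 0.5 -0.3 -2. ] open_mm 28.4 level turn [-0.006  0.     0.001]
s4,.022 shift cm [-0.09  3.   -0.31]
```

```bash
python3 -m jog '[[[0,0.5,-0.15],[0,0,0],2],[[0,0.8,-0.15],[0,0,0],2],[[0,0.8,0],[0,0,0],2],[[0,0.6,0],[0,0,0],2],[[0,0.3,0],[0,0,0],2],[[0,0,0],[0,0,0],2]]' >/dev/null; python3 d.py s4,.0215
```

```text
t 21.52 tcp [0.4542 0.2596 0.0213] F [-4.3  0.4 16.2] open_mm 28.2 level turn [-0.009 -0.     0.001]
s4,.0215 shift cm [-0.07 -0.03 -0.11]
```

```bash
python3 -m jog '[[[0,0,0],[0,0,0],4],[[0,0,0],[0,0,0],6],[[0,0,0],[0,0,0],7],[[0,0,0],[0,0,0],7],[[0,-1,0],[0,0,0],7],[[0,-2,0],[0,0,0],7],[[0,-2.5,0],[0,0,0],7],[[0,-2.5,0],[0,0,0],7],[[0,-2.2,0],[0,0,0],7],[[0,-1.2,0],[0,0,0],7],[[0,0,0],[0,0,0],7],[[0,0,0],[0,0,0],7]]' >/dev/null; python3 d.py s3,.13
```

```text
t 22.52 tcp [0.4525 0.2587 0.1423] F [ 0.3 -0.1 -0. ] open_mm 69.7 level turn [-0.007  0.     0.001]
s3,.13 shift cm [24.01  1.22 -4.07]
```

```bash
python3 -m jog '[[[1.2,0,-0.2],[0,0,0],7],[[2.2,0,-0.4],[0,0,0],7],[[2.8,0,-0.5],[0,0,0],7],[[2.8,0,-0.5],[0,0,0],7],[[2.8,0,-0.5],[0,0,0],7],[[2.8,0,-0.5],[0,0,0],7],[[2.6,0,-0.4],[0,0,0],7],[[2.2,0,-0.4],[0,0,0],7],[[1.6,0,-0.3],[0,0,0],7],[[0.8,0,-0.2],[0,0,0],7],[[0,0,0],[0,0,0],7],[[0,0,0],[0,0,0],7]]' >/dev/null; python3 d.py s3,.05
python3 - <<'E'
from bench import imaging
from h import *
for n,pts in (("side",[("obj4@s4",.453,.26)]),("wrist",[("obj2@s3",.473,.016)])):
  c=imaging.camera(n);P=cloud(c);cv2.imwrite(f"pics/{n}4.png",c["frame"][:,:,::-1])
  for k,x,y in pts:
    m=(np.hypot(P[...,0]-x,P[...,1]-y)<.03)&(P[...,2]<.09)&(P[...,2]>.02)
    q=P[m]
    if len(q): 
        q2=q[q[:,2]>q[:,2].max()-.008];print(k,len(q),q[:,2].max().round(4),((q2.min(0)+q2.max(0))/2).round(4))
E
```

```text
t 23.52 tcp [0.4593 0.0221 0.1293] F [-0.   1.  -0.9] open_mm 69.9 level turn [ 0.015 -0.    -0.005]
s3,.05 shift cm [0.97 7.9  1.29]
obj4@s4 325 0.0807 [0.4529 0.2604 0.0768]
obj2@s3 1520 0.0595 [0.475  0.017  0.0555]
```

obj4 is seated in seat 4, with its top at 81 mm against 80. obj2 is next.

```bash
sed -i 's/s3=(.473,.016)/s3=(.474,.0165)/' d.py; python3 -m jog '[[[0.3,0,0.45],[0.007,0,-0.002],7],[[0.35,0,0.45],[0.005,0,-0.002],7],[[0.2,0.8,0.3],[0,0,0],7],[[0,2,0],[0,0,0],7],[[0,2,0],[0,0,0],7],[[0,1.5,0],[0,0,0],7],[[0,0.5,0],[0,0,0],7],[[0,0,0],[0,0,0],7]]' >/dev/null; python3 d.py s3,.02
```

```text
t 24.28 tcp [0.4778 0.0216 0.0582] F [ 0.5 -0.3 -0.3] open_mm 69.6 level turn [-0.004  0.     0.002]
s3,.02 shift cm [ 0.39  3.81 -0.51]
```

```bash
python3 -m jog '[[[0.2,0.5,-0.2],[0,0,0],7],[[0.2,0.9,-0.25],[0,0,0],7],[[0,1,-0.05],[0,0,0],7],[[0,0.8,0],[0,0,0],7],[[0,0.3,0],[0,0,0],7],[[0,0,0],[0,0,0],7]]' >/dev/null; python3 d.py s3,.019
```

```text
t 24.78 tcp [0.4756 0.0159 0.0214] F [ 0.6 -0.4  0.5] open_mm 69.9 level turn [-0.007  0.     0.003]
s3,.019 shift cm [-0.1   0.23 -0.14]
```

```bash
python3 -m jog '[[[-0.05,0.15,-0.1],[0,0,0],5],[[0,0.1,0],[0,0,0],3.5],[[0,0,0],[0,0,0],2],[[0,0,0],[0,0,0],2],[[0,0,0],[0,0,0],2],[[0,0,0],[0,0,0],2],[[0,0,0],[0,0,0],2],[[0,0,0],[0,0,0],2],[[0,0,0],[0,0,0],2]]' >/dev/null; python3 d.py s3,.019
python3 -m jog '[[[0,-1,0],[0,0,0],2],[[0,-2,0],[0,0,0],2],[[0,-2,0],[0,0,0],2],[[0,-2,0],[0,0,0],2],[[0,-2,0],[0,0,0],2],[[0,-2,0],[0,0,0],2],[[0,-1,0],[0,0,0],2],[[0,0,0],[0,0,0],2]]' >/dev/null; python3 d.py s2,.14
```

```text
t 25.53 tcp [0.4752 0.0162 0.0196] F [ 0.5  0.2 -1.6] open_mm 28.0 level turn [-0.009  0.     0.004]
s3,.019 shift cm [-0.07  0.06 -0.11]
t 26.2 tcp [0.4722 0.0167 0.1481] F [ 0.6 -1.  -1.9] open_mm 28.0 level turn [-0.006 -0.     0.002]
s2,.14 shift cm [26.99  0.84 -6.2 ]
```

```bash
python3 -m jog '[[[1.2,0,-0.3],[0,0,0],2],[[2.2,0,-0.5],[0,0,0],2],[[2.8,0,-0.7],[0,0,0],2],[[3,0,-0.7],[0,0,0],2],[[3,0,-0.7],[0,0,0],2],[[3,0,-0.7],[0,0,0],2],[[3,0,-0.7],[0,0,0],2],[[2.8,0,-0.6],[0,0,0],2],[[2.2,0,-0.5],[0,0,0],2],[[1.3,0,-0.3],[0,0,0],2],[[0.5,0,0],[0,0,0],2],[[0,0,0],[0,0,0],2]]' >/dev/null; python3 d.py s2,.05
```

```text
t 27.2 tcp [ 0.4803 -0.248   0.1461] F [-0.2  1.2 -0.7] open_mm 27.8 level turn [-0.006 -0.    -0.001]
s2,.05 shift cm [ 1.24  9.6  -0.11]
```

```bash
python3 -m jog '[[[0.35,0,-0.05],[0,0,0],2],[[0.4,0.5,-0.1],[0,0,0],2],[[0.35,1.5,-0.1],[0,0,0],2],[[0,2,-0.1],[0,0,0],2],[[0,2.2,0],[0,0,0],2],[[0,2,0],[0,0,0],2],[[0,1,0],[0,0,0],2],[[0,0.3,0],[0,0,0],2],[[0,0,0],[0,0,0],2],[[0,0,0],[0,0,0],2]]' >/dev/null; python3 d.py s2,.0195
```

```text
t 28.03 tcp [ 0.4821 -0.2506  0.0468] F [ 0.7 -0.  -0.6] open_mm 28.1 level turn [-0.007 -0.    -0.003]
s2,.0195 shift cm [ 0.94  2.73 -0.19]
```

```bash
python3 -m jog '[[[0.3,0,-0.05],[0,0,0],2],[[0.35,0,-0.1],[0,0,0],2],[[0.2,0,0],[0,0,0],2],[[0,0,0],[0,0,0],2],[[0,0,0],[0,0,0],2]]' >/dev/null; python3 d.py s2,.0195
```

```text
t 28.45 tcp [ 0.4859 -0.2621  0.0512] F [-0.1 -0.1 -1.9] open_mm 27.9 level turn [-0.011 -0.     0.003]
s2,.0195 shift cm [-0.29  3.17 -0.25]
```

```bash
python3 -m jog '[[[-0.15,0.5,-0.1],[0,0,0],2],[[-0.1,0.8,-0.1],[0,0,0],2],[[0,0.8,0],[0,0,0],2],[[0,0.7,0],[0,0,0],2],[[0,0.3,0],[0,0,0],2],[[0,0,0],[0,0,0],2]]' >/dev/null; python3 d.py s2,.0195
```

```text
t 28.95 tcp [ 0.4842 -0.261   0.019 ] F [-4.3  2.8 18.1] open_mm 28.0 level turn [-0.012 -0.     0.005]
s2,.0195 shift cm [-0.13 -0.05 -0.09]
```

```bash
python3 -m jog '[[[0,0,0],[0,0,0],4],[[0,0,0],[0,0,0],6],[[0,0,0],[0,0,0],7],[[0,0,0],[0,0,0],7],[[0,-1,0],[0,0,0],7],[[0,-2,0],[0,0,0],7],[[0,-2.5,0],[0,0,0],7],[[0,-2.5,0],[0,0,0],7],[[0,-2.2,0],[0,0,0],7],[[0,-1.2,0],[0,0,0],7],[[0,0,0],[0,0,0],7],[[0,0,0],[0,0,0],7]]' >/dev/null; python3 d.py sp,.14
```

```text
t 29.95 tcp [ 0.4817 -0.2598  0.1392] F [ 0.7  0.9 -0.9] open_mm 69.8 level turn [-0.011 -0.     0.003]
sp,.14 shift cm [-32.62   0.12  25.98]
```

```bash
python3 -m jog '[[[-1,-0.4,0.8],[0.004,0,0],7],[[-2,-0.4,1.6],[0.004,0,0],7],[[-2.7,-0.3,2.2],[0,0,0],7],[[-3,-0.2,2.4],[0,0,0],7],[[-3,-0.2,2.4],[0,0,0],7],[[-3,-0.2,2.4],[0,0,0],7],[[-3,-0.2,2.4],[0,0,0],7],[[-3,-0.2,2.4],[0,0,0],7],[[-3,-0.1,2.4],[0,0,0],7],[[-2.7,-0.1,2.2],[0,0,0],7],[[-2,0,1.6],[0,0,0],7],[[-1,0,0.8],[0,0,0],7]]' >/dev/null; python3 d.py sp,.14
```

```text
t 30.95 tcp [0.6254 0.1121 0.1553] F [-0.6  0.2 -0.1] open_mm 69.5 level turn [-0.004  0.    -0.011]
sp,.14 shift cm [-0.85  1.54  1.86]
```

```bash
python3 -m jog '[[[-0.3,0.5,0.4],[0,0,-0.006],7],[[-0.2,0.7,0.4],[0,0,-0.005],7],[[0,0.7,0.3],[0,0,0],7],[[0,0,0],[0,0,0],7],[[0,0,0],[0,0,0],7]]' >/dev/null; python3 d.py sp,.05
python3 - <<'E'
from bench import imaging
from h import *
for n,pts in (("side",[("obj2@s2",.483,-.26)]),("wrist",[("obj3@sp",.641,.1255)])):
  c=imaging.camera(n);P=cloud(c);cv2.imwrite(f"pics/{n}5.png",c["frame"][:,:,::-1])
  for k,x,y in pts:
    m=(np.hypot(P[...,0]-x,P[...,1]-y)<.03)&(P[...,2]<.09)&(P[...,2]>.02)
    q=P[m]
    if len(q): 
        q2=q[q[:,2]>q[:,2].max()-.008];print(k,len(q),q[:,2].max().round(4),((q2.min(0)+q2.max(0))/2).round(4))
E
```

```text
t 31.37 tcp [0.6314 0.1253 0.1288] F [ 0.7  0.1 -0. ] open_mm 69.7 level turn [ 0.005  0.    -0.002]
sp,.05 shift cm [0.26 7.88 0.97]
obj2@s2 180 0.0622 [ 0.484  -0.258   0.0582]
obj3@sp 1607 0.0692 [0.6415 0.1265 0.0652]
```

```bash
python3 -m jog '[[[0.05,0,0.35],[0,0,0],7],[[0.1,0.5,0.35],[0,0,0],7],[[0,1.5,0.2],[0,0,0],7],[[0,2,0],[0,0,0],7],[[0,2,0],[0,0,0],7],[[0,1.2,0],[0,0,0],7],[[0,0.3,0],[0,0,0],7],[[0,0,0],[0,0,0],7],[[0,0,0],[0,0,0],7]]' >/dev/null; python3 d.py sp,.02
```

```text
t 32.22 tcp [0.6437 0.1219 0.0498] F [ 0.1 -1.   0.5] open_mm 69.5 level turn [ 0.    -0.    -0.001]
sp,.02 shift cm [-0.42  2.98 -0.16]
```

```bash
python3 -m jog '[[[-0.2,0.4,-0.1],[0,0,0],7],[[-0.2,0.7,-0.1],[0,0,0],7],[[0,0.7,0],[0,0,0],7],[[0,0.6,0],[0,0,0],7],[[0,0.3,0],[0,0,0],7],[[0,0,0],[0,0,0],7]]' >/dev/null; python3 d.py sp,.019
```

```text
t 32.72 tcp [0.6428 0.126  0.0237] F [ 0.2  0.3 -0.5] open_mm 69.4 level turn [-0.006  0.     0.001]
sp,.019 shift cm [-0.    0.47 -0.19]
```

```bash
python3 -m jog '[[[0,0.25,-0.1],[0,0,0],7],[[0,0.2,0],[0,0,0],5],[[0,0,0],[0,0,0],3],[[0,0,0],[0,0,0],2],[[0,0,0],[0,0,0],2],[[0,0,0],[0,0,0],2],[[0,0,0],[0,0,0],2],[[0,0,0],[0,0,0],2],[[0,0,0],[0,0,0],2],[[0,0,0],[0,0,0],2]]' >/dev/null; python3 d.py sp,.019
python3 -m jog '[[[0,-1,0],[0,0,0],2],[[0,-2,0],[0,0,0],2],[[0,-2,0],[0,0,0],2],[[0,-2,0],[0,0,0],2],[[0,-2,0],[0,0,0],2],[[0,-2,0],[0,0,0],2],[[0,-1,0],[0,0,0],2],[[0,0,0],[0,0,0],2]]' >/dev/null; python3 d.py s3,.14
```

```text
t 33.55 tcp [0.6421 0.1256 0.0191] F [ 0.1 -0.4 -0.7] open_mm 28.6 level turn [-0.006  0.     0.001]
sp,.019 shift cm [-0.02  0.   -0.11]
t 34.22 tcp [0.6395 0.1254 0.1461] F [-0.  -0.1 -1.6] open_mm 28.3 level turn [-0.002 -0.    -0.   ]
s3,.14 shift cm [  6.06   0.57 -18.86]
```

```bash
python3 -m jog '[[[0.3,0,-1],[0,0,0],2],[[0.6,0,-1.8],[0,0,0],2],[[0.8,0,-2.4],[0,0,0],2],[[0.8,0,-2.6],[0,0,0],2],[[0.8,0,-2.6],[0,0,0],2],[[0.8,0,-2.4],[0,0,0],2],[[0.7,0,-2],[0,0,0],2],[[0.5,0,-1.5],[0,0,0],2],[[0.3,0,-0.8],[0,0,0],2],[[0,0,0],[0,0,0],2],[[0,0,0],[0,0,0],2]]' >/dev/null; python3 d.py s3,.05
```

```text
t 35.13 tcp [0.4793 0.0233 0.1384] F [ 0.1 -0.2 -1.8] open_mm 28.4 level turn [ 0.003 -0.    -0.004]
s3,.05 shift cm [ 0.55  8.84 -0.66]
```

```bash
python3 -m jog '[[[0.2,0,-0.3],[0,0,0],2],[[0.25,0.5,-0.35],[0,0,0],2],[[0,1.5,-0.1],[0,0,0],2],[[0,2,0],[0,0,0],2],[[0,2.2,0],[0,0,0],2],[[0,1.4,0],[0,0,0],2],[[0,0.5,0],[0,0,0],2],[[0,0,0],[0,0,0],2],[[0,0,0],[0,0,0],2]]' >/dev/null; python3 d.py s3,.0195
```

```text
t 35.88 tcp [0.4784 0.0177 0.0538] F [ 0.3 -0.1 -1.7] open_mm 28.2 level turn [-0.002  0.    -0.002]
s3,.0195 shift cm [ 0.    3.43 -0.46]
```

```bash
python3 -m jog '[[[0,0.4,-0.25],[0,0,0],2],[[0,0.7,-0.25],[0,0,0],2],[[0,0.8,-0.05],[0,0,0],2],[[0,0.7,0],[0,0,0],2],[[0,0.5,0],[0,0,0],2],[[0,0.2,0],[0,0,0],2],[[0,0,0],[0,0,0],2]]' >/dev/null; python3 d.py s3,.0193
```

```text
t 36.47 tcp [0.4755 0.0156 0.0204] F [-0.1  0.7 -0.9] open_mm 28.1 level turn [-0.007  0.     0.001]
s3,.0193 shift cm [-0.12  0.11 -0.12]
```

Within 1 mm of the floor: ease it down, release, rise, then back clear for the check.

```bash
python3 -m jog '[[[0,0.1,0],[0,0,0],2],[[0,0.1,0],[0,0,0],2],[[0,0,0],[0,0,0],2],[[0,0,0],[0,0,0],4],[[0,0,0],[0,0,0],6],[[0,0,0],[0,0,0],7],[[0,0,0],[0,0,0],7],[[0,-1,0],[0,0,0],7],[[0,-2,0],[0,0,0],7],[[0,-3,0],[0,0,0],7],[[0,-3,0],[0,0,0],7],[[0,-3,0],[0,0,0],7]]' ; python3 -m jog '[[[0,-3,0],[0,0,0],7],[[0,-3,-1],[0,0,0],7],[[0,-2,-2],[0,0,0],7],[[0,0,-2],[0,0,0],7],[[0,0,-2],[0,0,0],7],[[0,0,-2],[0,0,0],7],[[0,0,-1],[0,0,0],7],[[0,0,0],[0,0,0],7],[[0,0,0],[0,0,0],7]]' >/dev/null; python3 d.py
python3 - <<'E'
from bench import imaging
from h import *
S=dict(obj1_s1=(.6335,-.1725,.048),obj2_s2=(.483,-.260,.058),obj3_s3=(.474,.0165,.068),obj4_s4=(.453,.260,.08))
for n in ("scene","side"):
  c=imaging.camera(n);P=cloud(c);cv2.imwrite(f"pics/{n}6.png",c["frame"][:,:,::-1])
  for k,(x,y,h) in S.items():
    q=P[(np.hypot(P[...,0]-x,P[...,1]-y)<.03)&(P[...,2]<.095)&(P[...,2]>.02)]
    if len(q)>5:
        q2=q[q[:,2]>q[:,2].max()-.008];print(n,k,len(q),"top",np.sort(q[:,2])[-5:].round(4),h,((q2.min(0)+q2.max(0))/2).round(4)[:2],"bbox ctr",((q.min(0)+q.max(0))/2).round(4)[:2])
a=cv2.imread("pics/scene6.png");b=cv2.imread("pics/side6.png")
cv2.imwrite("pics/fin.png",np.hstack([cv2.resize(a[110:335,130:380],(400,360)),cv2.resize(b[110:335,180:400],(380,360))]))
E
```

```text
time_s: 37.47
eef_pos: [0.4704, 0.0163, 0.14]
eef_rot: [-0.564, 0.564, -0.429, 0.424]
wrist_force: [0.9, 0.2, 0.2]
opening: 0.817
t 38.22 tcp [ 0.3751 -0.0128  0.2399] F [-0.5 -0.1 -0.4] open_mm 69.9 level turn [-0.019 -0.     0.01 ]
scene obj1_s1 293 top [0.0512 0.0513 0.0514 0.0517 0.052 ] 0.048 [ 0.6343 -0.1749] bbox ctr [ 0.6345 -0.1768]
scene obj2_s2 319 top [0.061  0.0611 0.0612 0.0619 0.0619] 0.058 [ 0.4848 -0.2634] bbox ctr [ 0.486  -0.2628]
scene obj3_s3 258 top [0.0709 0.071  0.071  0.0711 0.0716] 0.068 [0.4762 0.0124] bbox ctr [0.4762 0.0108]
scene obj4_s4 227 top [0.0802 0.0805 0.0818 0.0819 0.0827] 0.08 [0.4537 0.2565] bbox ctr [0.454  0.2557]
side obj1_s1 161 top [0.0495 0.0496 0.0497 0.0497 0.0507] 0.048 [ 0.6338 -0.1731] bbox ctr [ 0.6341 -0.1715]
side obj2_s2 79 top [0.0579 0.0582 0.0586 0.0586 0.0591] 0.058 [ 0.4881 -0.2564] bbox ctr [ 0.4877 -0.2525]
side obj3_s3 249 top [0.0687 0.0688 0.069  0.0694 0.0701] 0.068 [0.4745 0.0178] bbox ctr [0.475  0.0187]
side obj4_s4 323 top [0.0792 0.0794 0.0795 0.0816 0.0819] 0.08 [0.4531 0.2597] bbox ctr [0.4524 0.2614]
```

View pics/fin.png

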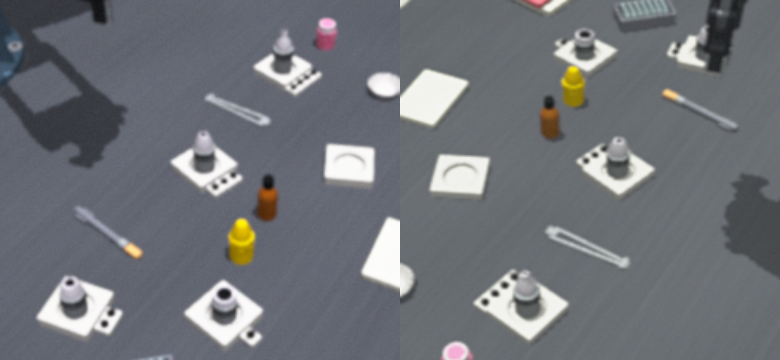

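The final view shows all four standing upright in the right recesses: obj1 (224,297) at one stud, obj2 (72,292) at two, obj3 (204,147) at three and obj4 (283,50) at four. The bottle is untouched and the gripper is clear.

```bash
python3 -c "
from bench import ctrl
print(ctrl.hand_in())"
```

```text
the job is handed in; nothing more can be done
None
```

All four objectives now stand in their own seats, and the job is handed in after about 38 s of robot time; the hand-in gives no verdict. I moved objective 3 to the spare seat, then 1, 4 and 2 to seats 1, 4 and 2, and finally 3 from the spare to seat 3.

**Last checks:**
- **Position:** both cameras put each objective within about 6 mm of its seat centre, upright in its recess. The tolerance is 10 mm.
- **Height:** tops read 0 to 4 mm above nominal. The scene camera showed the same bias on objectives that had not yet been moved, so I take them as fully down.
- **Surroundings:** in the final picture the bottle and the pink and yellow look-alikes stand where they were, and the gripper was open and clear.
- **Forces:** the highest upward wrist force I read was about 18 N, while setting objective 2 down. I read it only at the end of each move.

**Disagreements:**
- The side camera read objective 2's top at 62 mm (58 expected) just after it was placed, but 59 mm in the final check.
- In that final side view the gripper partly hid objective 2, so its sideways reading there is less sure.

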